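Dry run of a tack weld

TASK

Push the loose steel plate along its guides until its ground edge butts tight against the fixed plate, then push the red toggle-clamp handle right down so that the clamp locks the plate. Then, as a dry run of the torch, point the fingertips at the spot of the joint where the yellow paint mark meets it: stay about a centimetre above it for two full seconds, then draw well away. Never lift the plate, touch neither plate once the clamp is shut, and leave the tools and tins round the fixture where they are.

Things in the scene. Friction and masses are not known exactly. Their poses are not given: they have to be found in the camera images.
- fixture: fixed tack-up fixture: grey base plate 12 mm thick, 186 (x) x 107 mm plus a wing for the clamp at +y; origin midway along x, 83 mm from its -y edge, on the table. The loose plate is pushed along +x between guide rails 5 mm high, 75 mm apart (channel middle y = -30), open at the near end x = -85. The fixed plate lies at the far end under a strap (x = 55 to 70) and screws up to 36 mm high.
- joint_line (a point): middle of the weld joint, i.e. the top edge of the fixed plate's near face, at x = 12, y = -30, z = 20 mm of the fixture; axes as the fixture's. The joint runs along y, 35 mm to either side.
- loose_plate: loose dark steel plate 60 (x) x 70 (y) x 8 mm with a bright ground band along its +x edge, about 0.26 kg; it lies on the base plate in the channel (underside 12, top 20 mm above the table), 14 to 28 mm short of the fixed plate, which has the same size and look. Origin at the centre of the underside, x pointing to the joint.
- plate_edge (a point): middle of the loose plate's top edge on the joint side; it coincides with joint_line when the plate is home
- plate_rear (a point): middle of the loose plate's top edge on the near side (the 8 mm high face to push against), 60 mm behind plate_edge
- fixed_plate: the other plate, same size and look, fixed under the strap at the far end of the channel; bright band along its near edge. Origin at the centre of its underside
- tack_mark: yellow paint tick (T-shaped, 27 mm long, flat) on the fixed plate; it starts at the joint. Origin: the tack point itself, where the tick meets the joint line, on the plates' top surface (20 mm above the table), up to 22 mm to either side of the joint's middle.
- handle_pivot (a point): hinge axis of the clamp handle, at x = -22, y = 63, z = 42 mm of the fixture; the axis is parallel to the fixture's x
- handle_end (a point): on the middle line of the red clamp grip (13 mm wide, 15 mm thick), 105 mm from the hinge axis, 17 mm short of the grip's end. The handle starts leaning up and away from the plates (to fixture +y) and is pushed on over, outward and down, in the plane square to the fixture's x
- clamp_handle (a joint): clamp handle, rad: 0 = open, 64 deg above level (starts 0 to 0.2); 1.05 = shut at its stop, 4 deg above level. Needs about 3 to 6 N at the grip's end, stays where left. A toggle swings the steel clamp bar (stands about 115 mm above the table when open) down on to the loose plate; shut, its pad presses 34 mm from the joint and the bar is up to 65 mm above the table.
- soapstone: white soapstone stick 12 x 105 x 9 mm lying on the table; not to be disturbed
- pliers: blue-handled pliers 50 x 176 x 13 mm lying on the table; not to be disturbed
- marker: yellow and white paint marker 17 x 123 mm lying on the table; not to be disturbed
- magnet_square: red magnetic welding square 74 x 90 x 22 mm; not to be disturbed
- spray_can: white and red spray can, diameter 65, 198 mm tall, standing; not to be disturbed
- paste_tin: blue and white paste tin, diameter 69, 44 mm tall; not to be disturbed
- tape_measure: yellow tape measure 62 x 79 x 36 mm; not to be disturbed
Mind the look-alikes: they are no part of the job. Several things have the shape of the loose_plate; the one meant has the colours described above.

How it is judged:
On the way, in this order (a step that is already met when the one before it is completed fails the run):
1. the loose plate is pushed home against the fixed plate (gap under 2 mm) while the clamp is still open (x of plate_edge in the frame of joint_line above -0.002 m and value of joint clamp_handle below 0.5 rad), for 0.2 s.
2. the clamp handle is right down (over 1.0 rad) with the plate still home (value of joint clamp_handle above 1 rad and x of plate_edge in the frame of joint_line above -0.002 m), for 0.2 s.
3. the fingertips stay just above the marked tack point for 1.5 s: the grasp point within 15 mm of it sideways and 12 to 48 mm above it, touching nothing (horizontal distance between the grasp point and tack_mark below 0.015 m and z of the grasp point in the frame of tack_mark between 0.012 and 0.048 m and contact force between each of the arm, the fingers and anything else below 0.3 N), for 1.5 s.
At the end, for the whole second after the job is handed in: the loose plate is home (gap under 2 mm) and at rest, the clamp handle is right down (over 1.0 rad), and the hand is drawn back more than 100 mm from the tack point (all of step 2 and distance between the grasp point and tack_mark above 0.1 m and linear speed of loose_plate below 0.01 m/s); the robot touches nothing.
It fails at once if a plate is touched after the clamp is shut (value of joint clamp_handle above 1 rad and (contact force between any of the fingers, the arm and loose_plate above 0.5 N or contact force between any of the fingers, the arm and fixed_plate above 0.5 N)).
It fails at once if the loose plate is lifted more than 6 mm or tipped (z of loose_plate in the frame of fixture above 0.018 m or angle between loose_plate's own z axis and vertical above 0.15 rad).
It fails at once if a thing lying round the fixture is moved more than 20 mm (distance of any of soapstone, pliers, marker, magnet_square, spray_can, paste_tin, tape_measure from where it was at the start of the episode above 0.02 m).
It also fails if it takes over 56 s, if anything falls off the work surface, if the arm or the gripper's body presses on something with over 40 N, if the wrist force passes 120 N, or if a joint passes its speed limit or range.

ROBOT

A 6-joint arm with a two-finger parallel gripper is mounted at the origin on a cart in front of the work surface, level with it; the furniture and walls round the work are solid. World frame = base frame: x ahead of the robot, y to its left, z up, the work surface at z = 0. Lengths are in m, angles in rad, forces in N, time in s.
With the tool pointing down it reaches from about 0.225 to 0.875 m from the base axis. Payload 3.4 kg.
Tool frame: the origin (TCP) lies between the finger pads; the fingertips stand 25 mm ahead of it and the grasp point (between the pads) lies 6 mm ahead of it; z points along the fingers, y is the line along which they close (so a half turn about z gives the same grasp; the last joint's range is limited). The gripper opens to 85 mm and grips with 20 to 120 N. Pads are 22 mm wide; open, the fingers measure 114 mm over their backs; the gripper's body (76 mm by 85 mm) begins 54 mm behind the grasp point. The pads swing forward as they close: fully open they stand 13 mm farther back than shut.
Start: joints at [1.17, 0.276, 1.505, -0, 1.361, -0.121], TCP at [0.159, 0.553, 0.256] pointing down, gripper open.
Joint ranges: [-2.89, 2.89], [-0.75, 2.08], [0.22, 2.7], [-1.18, 4.32], [0.11, 2.71], [-2.7, 2.7]. Speed limits (rad/s): [2.57, 2.57, 3.14, 3.14, 3.14, 3.14].

INTERFACE

Orientations are given as a unit quaternion [w, x, y, z].
In Python, from rig import manip, cams, ticket gives the robot as it stands.
- The arm moves only by the tool step_arm, never from a script. Its argument "increments" is a list of rows, each an object with "dp": the shift along the world's x, y, z each as a share of 0.2 m, from -1 to 1, a list of three; "yaw": the turn about the world's z as a share of 0.15 rad, from -1 to 1; "grip": the opening, from 0 (shut) to 1 (fully open). In form: [{"dp": [tx, ty, tz], "yaw": yaw, "grip": grip}, ...]. A call has 1 to 5 rows; each row shifts and turns the commanded pose from where the row before left it; what a row does not reach is not made up. A row lasts 1/8 s, in which the tool goes at most 62.5 mm and 10.7 degrees, less where a joint would pass 70% of its speed; a pose out of reach is approached as far as the arm can. A call with a number of a shift or a turn outside -1 to 1 is refused whole. A call with a gripper value outside its range is refused whole. The fingers move at their own pace and stop on an object; "squeeze" is the grip in N (left out, the last holds). Time passes only in rows, so rows that do not move let the fingers close. It gives the time, the measured TCP pose, the force, the opening and the grip force at its end, in the units of the state.
- manip.get_state(): the state, without advancing time (a new reading comes with each control period).
- cams.get_image(name): name is "scene" or "top" or "wrist"; returns the picture (384x512x3 uint8, blue, green, red); there is no depth.
- cams.get_calibration(name): a dict with "fx", "fy", "cx", "cy" (pixels), "extrinsics" (4x4, takes a point from camera to world coordinates). Camera axes: x right, y up, looking along -z (the intrinsics and any distortion apply to the point x, -y, -z); pixel columns grow to the right and rows downward; lengths in m; the calibration is good to about 2 mm. A picture is of the moment at which its call begins: read the wrist's pose just before it. get_calibration takes no time and is no camera call; for the wrist camera it gives the pose at the moment of the call.
- ticket.sign_off(): hands the job in; it is judged then, once.
The state is a dict: "clock": time; "qpos": joint angles; "qd": joint speeds; "effort": joint torques, N m; "position": TCP position; "ee_rot": TCP orientation; "contact_force": force on the tool from outside, world axes, zero at the start; "moment": the same for the moment, N m; "width": finger opening in m; "gripper_force": force on a finger pad.
Only numpy, scipy, OpenCV 4.12 (cv2) and the standard library are available. Lean on these libraries where they do the work, as an engineer would, in place of code of your own. Each camera call takes 0.05 s, during which the arm holds its last target. There are 200 camera calls.

## Working session

There is one attempt and no reset: what is moved stays moved. The work goes in short steps, Python scripts to look and compute and a tool call to move; the robot and the scene stay as the last step left them, time stands still between calls to the robot, and variables do not carry over. Pictures are saved under pics/ and viewed, at most 10 in all, crops included, and the job is handed in when it is done.

Besides the shell and the picture viewer there is one more tool, called as name(argument=value, ...) on one line, values as JSON. step_arm: Moves the arm, as the interface text tells. Shift numbers are shares of 0.2 m and turn numbers shares of 0.15 rad, none past 1 either way. Its arguments: {"type":"object","properties":{"increments":{"type":"array"},"squeeze":{"type":"number"}},"required":["increments"]}

```bash
mkdir -p pics
python3 - <<'E'
from rig import manip,cams
import cv2,numpy as np
for n in("top","scene"):
    cv2.imwrite(f"pics/{n}0.png",cams.get_image(n))
    c=cams.get_calibration(n);print(n,c["fx"],c["fy"],c["cx"],c["cy"],np.round(c["extrinsics"],4).tolist(),c.keys())
s=manip.get_state();print(s["position"],s["ee_rot"],s["width"],s["clock"])
E
```

```text
top 432.55884544526174 432.55884544526174 255.11894108790116 198.27569777778444 [[0.0029, 0.9945, -0.1043, 0.4671], [-1.0, 0.0037, 0.0075, -0.0747], [0.0078, 0.1043, 0.9945, 1.063], [0.0, 0.0, 0.0, 1.0]] dict_keys(['fx', 'fy', 'cx', 'cy', 'extrinsics'])
scene 485.1112028821461 485.1112028821461 254.8418155104858 192.84843942985168 [[-0.9778, 0.1838, -0.1007, 0.4491], [-0.2095, -0.8663, 0.4535, 0.4323], [-0.0039, 0.4645, 0.8855, 1.0415], [0.0, 0.0, 0.0, 1.0]] dict_keys(['fx', 'fy', 'cx', 'cy', 'extrinsics'])
[0.15864143 0.55224018 0.25552982] [-2.09302151e-04  1.39448666e-01  9.90228952e-01 -8.05408988e-04] 0.08519568224690297 0.1
```

View pics/top0.png

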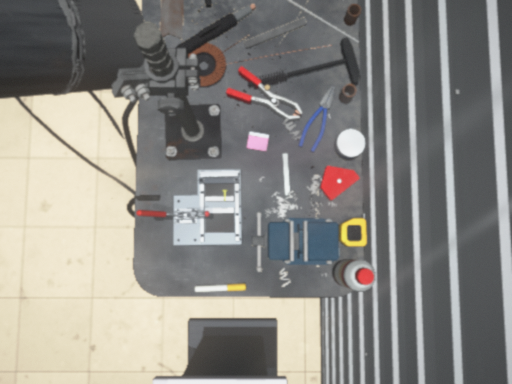

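View pics/scene0.png

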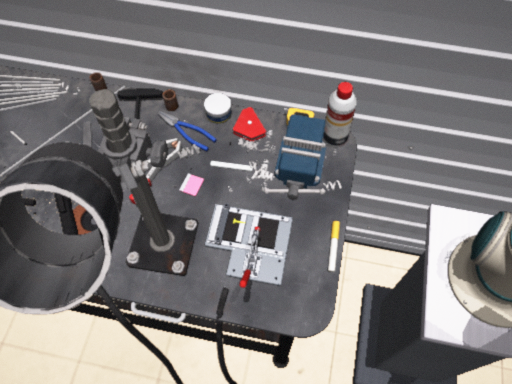

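```bash
cat > h.py <<'E'
import numpy as np,cv2
from rig import manip,cams
def px2w(n,u,v,z,c=None):
    c=c or cams.get_calibration(n);E=np.array(c["extrinsics"])
    d=E[:3,:3]@np.array([(u-c["cx"])/c["fx"],-(v-c["cy"])/c["fy"],-1]);o=E[:3,3]
    return o+d*(z-o[2])/d[2]
def w2px(n,p,c=None):
    c=c or cams.get_calibration(n);E=np.array(c["extrinsics"])
    q=E[:3,:3].T@(np.array(p)-E[:3,3]);return np.array([c["cx"]-c["fx"]*q[0]/q[2],c["cy"]+c["fy"]*q[1]/q[2]])
def fix2w(F,p):
    x,y,t=F;c,s=np.cos(t),np.sin(t);return np.array([x+c*p[0]-s*p[1],y+s*p[0]+c*p[1],p[2]])
E
python3 - <<'E'
from h import *
a=cv2.imread("pics/top0.png")[155:260,125:255];b=cv2.imread("pics/scene0.png")[195:295,195:305]
a=cv2.resize(a,(390*1,315),interpolation=3);b=cv2.resize(b,(385,350),interpolation=3)
a=cv2.copyMakeBorder(a,0,35,0,10,0)
cv2.imwrite("pics/c0.png",np.hstack([a,b]))
for p in[(201,170),(240,170),(241,244),(174,244),(174,196),(197,196)]:print(p,px2w("top",*p,.012))
E
```

```text
(201, 170) [0.64669098 0.05056238 0.012     ]
(240, 170) [ 0.64710041 -0.04525405  0.012     ]
(241, 244) [ 0.46613647 -0.04885894  0.012     ]
(174, 244) [0.46566404 0.11275607 0.012     ]
(174, 196) [0.58216481 0.11537336 0.012     ]
(197, 196) [0.58237753 0.0592937  0.012     ]
```

View pics/c0.png

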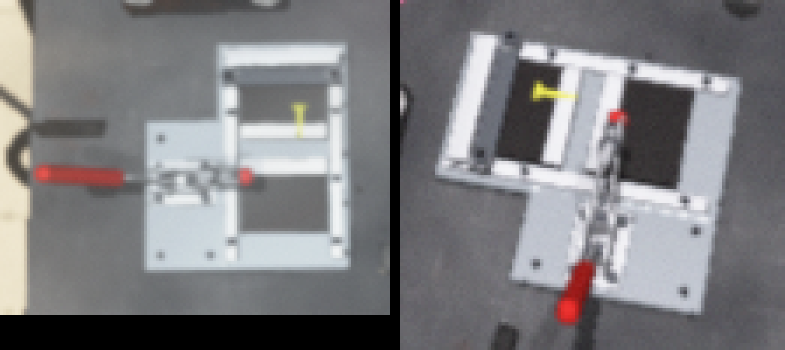

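Candidates for the loose plate: dark plate with bright band in the channel nearest the robot, top px (220,223), and the fixed plate beneath the strap (220,189). The navy box at (303,240) and the black post base at (193,130) are similar shapes but not it. The crop confirms that the loose plate is at (220,223): it has its bright band facing the joint and lies in the near part of the channel, with the yellow tick beyond at about (225,195). The handle grip runs (138,213)–(165,214), with its end to the left, +y.

Run:
```python
from h import *
def tri(a,b):
    best=min(np.arange(0,.8,.005),key=lambda z:np.linalg.norm(px2w("top",*a,z)-px2w("scene",*b,z)))
    print(a,b,best.round(3),px2w("top",*a,best).round(3),px2w("scene",*b,best).round(3))
C=lambda x,y:(x/3+125,y/3+155); S=lambda x,y:(195+(x-400)/3.5,195+y/3.5)
tri(C(245,175),S(617,117)) #bar tip
tri(C(40,173),S(568,310))  #handle end
tri(C(300,137),S(577,96))  #tack
tri(C(328,233),S(683,187));tri(C(328,233),S(690,95))
tri((140,85),(120,160));tri((137,5),(75,130));tri((150,35),(105,100))
for n,f,l in(("top",C,[(345,43),(350,270),(145,270),(145,121),(218,43)]),("scene",S,[(472,32),(741,77),(704,313),(513,277),(437,178)])):
    for p in l:print(n,px2w(n,*f(*p),.012).round(4))
for p in[(300,137),(240,138),(326,138),(240,233),(328,233),(242,157),(326,157)]:print(p,px2w("top",*C(*p),.02).round(4))
```

```text
(206.66666666666669, 213.33333333333334) (257.0, 228.42857142857144) 0.09 [0.535 0.027 0.09 ] [0.535 0.028 0.09 ]
(138.33333333333334, 212.66666666666666) (243.0, 283.57142857142856) 0.14 [0.532 0.167 0.14 ] [0.533 0.167 0.14 ]
(225.0, 200.66666666666666) (245.57142857142856, 222.42857142857142) 0.025 [ 0.57  -0.01   0.025] [ 0.569 -0.009  0.025]
(234.33333333333331, 232.66666666666669) (275.8571428571429, 248.42857142857144) 0.0 [ 0.494 -0.032  0.   ] [0.49  0.029 0.   ]
(234.33333333333331, 232.66666666666669) (277.8571428571429, 222.14285714285714) 0.01 [ 0.493 -0.032  0.01 ] [ 0.498 -0.032  0.01 ]
(140, 85) (120, 160) 0.415 [0.71  0.099 0.415] [0.732 0.099 0.415]
(137, 5) (75, 130) 0.47 [0.809 0.092 0.47 ] [0.787 0.094 0.47 ]
(150, 35) (105, 100) 0.51 [0.744 0.062 0.51 ] [0.742 0.062 0.51 ]
top [ 0.6488 -0.0452  0.012 ]
top [ 0.4637 -0.0505  0.012 ]
top [0.4633 0.1143 0.012 ]
top [0.5838 0.117  0.012 ]
top [0.6483 0.0588 0.012 ]
scene [ 0.6508 -0.0461  0.012 ]
scene [ 0.467  -0.0509  0.012 ]
scene [0.4613 0.1133 0.012 ]
scene [0.5832 0.1154 0.012 ]
scene [0.647 0.061 0.012]
(300, 137) [ 0.5704 -0.0097  0.02  ]
(240, 138) [0.5694 0.0387 0.02  ]
(326, 138) [ 0.5697 -0.0306  0.02  ]
(240, 233) [0.493  0.0376 0.02  ]
(328, 233) [ 0.4932 -0.0329  0.02  ]
(242, 157) [0.554  0.0369 0.02  ]
(326, 157) [ 0.5543 -0.0308  0.02  ]
```

step_arm(increments=[{"dp":[0.12,-0.275,0],"yaw":-0.86,"grip":1},{"dp":[0.12,-0.275,0],"yaw":-0.86,"grip":1},{"dp":[0.12,-0.275,0],"yaw":-0.86,"grip":1},{"dp":[0.12,-0.275,0],"yaw":-0.86,"grip":1},{"dp":[0.12,-0.275,0],"yaw":-0.86,"grip":1}])

```text
clock: 0.72
position: [0.2791, 0.2758, 0.2562]
ee_rot: [0.0, 0.448, 0.894, 0.0]
contact_force: [0.5, -1.4, 0.2]
width: 0.0853
gripper_force: 0.0
```

step_arm(increments=[{"dp":[0.12,-0.275,0],"yaw":-0.86,"grip":1},{"dp":[0.12,-0.275,0],"yaw":-0.86,"grip":1},{"dp":[0.12,-0.275,0],"yaw":-0.86,"grip":1},{"dp":[0.12,-0.275,0],"yaw":-0.86,"grip":1},{"dp":[0.12,-0.275,0],"yaw":-0.86,"grip":1}])

```text
clock: 1.35
position: [0.3991, 0.0008, 0.2563]
ee_rot: [0.0, 0.708, 0.706, 0.0]
contact_force: [0.8, 0.2, 0.7]
width: 0.0851
gripper_force: 0.0
```

Run:
```python
from h import *
from scipy.spatial.transform import Rotation as R
s=manip.get_state();c=cams.get_calibration("wrist");im=cams.get_image("wrist")
cv2.imwrite("pics/w1.png",im);import pickle;pickle.dump(c,open("w1.pkl","wb"))
q=s["ee_rot"];print(s["position"],R.from_quat([*q[1:],q[0]]).as_matrix().round(3).tolist(),s["clock"],s["contact_force"],np.round(c["extrinsics"],3).tolist())
F=(.557,.0345,.01)
for p in[(12,-30,20),(-48,-30,20),(-22,63,42),(12,5,20)]:print(p,w2px("wrist",fix2w(F,np.array(p)/1e3),c).round(1))
```

```text
[0.39908281 0.00077917 0.25630743] [[0.004, 1.0, 0.001], [1.0, -0.004, 0.0], [0.0, 0.001, -1.0]] 1.35 [0.83543299 0.16601702 0.72519287] [[1.0, 0.003, 0.002, 0.399], [-0.003, 0.95, 0.313, 0.081], [-0.001, -0.313, 0.95, 0.374], [0.0, 0.0, 0.0, 1.0]]
(12, -30, 20) [393.8 163.4]
(-48, -30, 20) [345.9 164.1]
(-22, 63, 42) [383.1  83.5]
(12, 5, 20) [397.7 135.2]
```

View pics/w1.png

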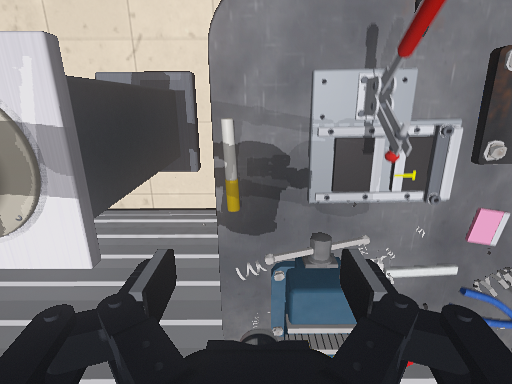

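Run:
```python
from h import *;import pickle
c=pickle.load(open("w1.pkl","rb"))
for p in[(227,120),(233,210),(222,165),(240,210)]:print(p,px2w("wrist",*p,.01,c).round(4))
for p in[(195,289),(245,287),(245,283),(245,292)]:print(p,px2w("top",*p,.01).round(4))
for p in[(334,138),(334,191),(334,165),(378,152),(393,190),(393.5,176)]:print(p,px2w("wrist",*p,.02,c).round(4))
```

```text
(227, 120) [0.3608 0.0575 0.01  ]
(233, 210) [ 0.3646 -0.0614  0.01  ]
(222, 165) [0.3523 0.0011 0.01  ]
(240, 210) [ 0.3742 -0.0614  0.01  ]
(195, 289) [0.3588 0.0605 0.01  ]
(245, 287) [ 0.3637 -0.059   0.01  ]
(245, 283) [ 0.3732 -0.059   0.01  ]
(245, 292) [ 0.3519 -0.0591  0.01  ]
(334, 138) [0.4917 0.0364 0.02  ]
(334, 191) [ 0.4972 -0.0315  0.02  ]
(334, 165) [0.4944 0.0029 0.02  ]
(378, 152) [0.5476 0.0191 0.02  ]
(393, 190) [ 0.5734 -0.0303  0.02  ]
(393.5, 176) [ 0.5713 -0.0116  0.02  ]
```

step_arm(increments=[{"dp":[0.045,0,-0.1],"yaw":0,"grip":0.6},{"dp":[0.045,0,-0.24],"yaw":0,"grip":0.6},{"dp":[0.045,0,-0.24],"yaw":0,"grip":0.6},{"dp":[0.045,0,-0.24],"yaw":0,"grip":0.6},{"dp":[0.04,0,-0.2],"yaw":0,"grip":0.6}])

```text
clock: 2.02
position: [0.4424, 0.003, 0.0506]
ee_rot: [-0.0, 0.707, 0.708, -0.0]
contact_force: [-0.5, -0.6, -0.6]
width: 0.0512
gripper_force: 0.0
```

step_arm(increments=[{"dp":[0,0,-0.03],"yaw":0,"grip":0.6},{"dp":[0,0,-0.01],"yaw":0,"grip":0.6}])

```text
clock: 2.28
position: [0.4428, 0.0028, 0.0447]
ee_rot: [-0.0, 0.707, 0.708, -0.0]
contact_force: [0.7, -0.6, 0.5]
width: 0.0514
gripper_force: 0.0
```

Run:
```python
from h import *
s=manip.get_state();print(s["position"],s["contact_force"],s["width"])
cv2.imwrite("pics/w2.png",cams.get_image("wrist"))
```

```text
[0.44278828 0.00280567 0.04465252] [ 0.73332435 -0.56505007  0.51828876] 0.051367776983716563
```

View pics/w2.png

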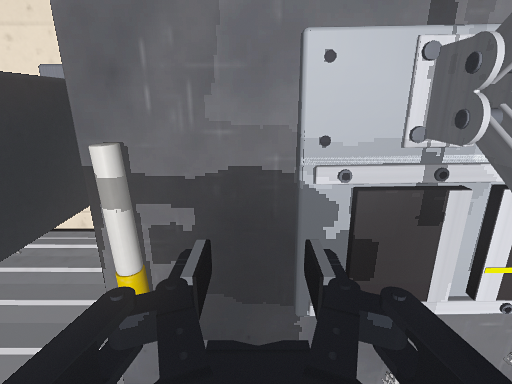

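The view shows the right finger over the base plate's near edge at about (320,300) and behind the plate's rear edge at col 352. The marker (115,200) is clear. I'll lower in small steps.

step_arm(increments=[{"dp":[0,0,-0.02],"yaw":0,"grip":0.6},{"dp":[0,0,-0.01],"yaw":0,"grip":0.6}])

```text
clock: 2.58
position: [0.4432, 0.0026, 0.0392]
ee_rot: [0.001, 0.707, 0.707, 0.001]
contact_force: [-0.1, 0.6, 0.1]
width: 0.0512
gripper_force: 0.0
```

step_arm(increments=[{"dp":[0,0,-0.01],"yaw":0,"grip":0.6},{"dp":[0,0,0],"yaw":0,"grip":0.6}])

```text
clock: 2.82
position: [0.4428, 0.0027, 0.0364]
ee_rot: [0.0, 0.707, 0.707, 0.0]
contact_force: [-0.1, 0.2, -0.8]
width: 0.0514
gripper_force: 0.0
```

step_arm(increments=[{"dp":[0,0,-0.01],"yaw":0,"grip":0.6},{"dp":[0,0,0],"yaw":0,"grip":0.6}])

```text
clock: 3.08
position: [0.4427, 0.0027, 0.0342]
ee_rot: [-0.0, 0.707, 0.707, -0.0]
contact_force: [-0.5, 0.6, 0.6]
width: 0.051
gripper_force: 0.0
```

step_arm(increments=[{"dp":[0.03,0,0],"yaw":0,"grip":0.6},{"dp":[0.02,0,0],"yaw":0,"grip":0.6},{"dp":[0.02,0,0],"yaw":0,"grip":0.6},{"dp":[0.02,0,0],"yaw":0,"grip":0.6}])

```text
clock: 3.58
position: [0.4599, 0.0028, 0.0342]
ee_rot: [-0.001, 0.707, 0.708, -0.001]
contact_force: [-3.3, -0.4, 4.1]
width: 0.0511
gripper_force: 2.5
```

Run:
```python
from h import *
s=manip.get_state();print(s["position"],s["contact_force"],s["width"])
cv2.imwrite("pics/w3.png",np.hstack([cams.get_image("wrist")[150:384,280:512],cv2.resize(cams.get_image("top")[155:260,165:255],None,fx=4,fy=4)[:234]]))
```

```text
[0.45991322 0.00278117 0.03417827] [-3.29182497 -0.35911253  4.05825655] 0.05113195206108435
```

View pics/w3.png

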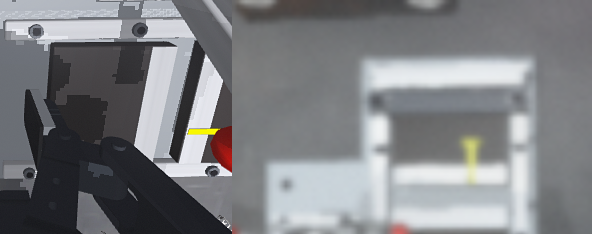

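The finger is in contact (Fx −3.3 N) and the gap is still open. I'll keep pushing in small steps.

step_arm(increments=[{"dp":[0.02,0,0],"yaw":0,"grip":0.6},{"dp":[0.01,0,0],"yaw":0,"grip":0.6}])

```text
clock: 3.92
position: [0.4671, 0.0027, 0.0343]
ee_rot: [0.0, 0.707, 0.707, 0.0]
contact_force: [-1.4, 0.4, -0.3]
width: 0.051
gripper_force: 0.7
```

Run:
```python
from h import *
s=manip.get_state();print(s["position"],s["contact_force"],s["width"])
a,b=cv2.imread("pics/w3.png")[:,:232],cams.get_image("wrist")[150:384,280:512]
cv2.imwrite("pics/w4.png",np.hstack([a,b]))
```

```text
[0.4670852  0.00265363 0.03427467] [-1.40365906  0.36728475 -0.31974448] 0.05103868817699937
```

View pics/w4.png

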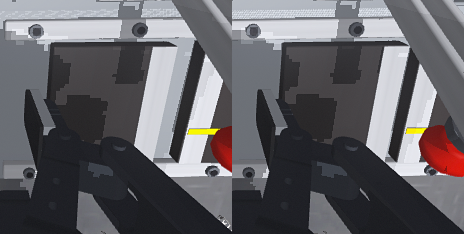

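The plate is moving with the finger: the pale gap strip narrowed from about 25 px to 10 px. I'll push on until the force rises.

step_arm(increments=[{"dp":[0.02,0,0],"yaw":0,"grip":0.6},{"dp":[0.01,0,0],"yaw":0,"grip":0.6}])

```text
clock: 4.22
position: [0.4733, 0.0026, 0.0343]
ee_rot: [0.0, 0.707, 0.707, 0.0]
contact_force: [-1.9, 0.1, -0.6]
width: 0.0513
gripper_force: 0.9
```

step_arm(increments=[{"dp":[0.01,0,0],"yaw":0,"grip":0.6},{"dp":[0.01,0,0],"yaw":0,"grip":0.6}])

```text
clock: 4.47
position: [0.4739, 0.0026, 0.0341]
ee_rot: [-0.002, 0.707, 0.708, -0.002]
contact_force: [-9.8, -2.5, 9.1]
width: 0.0508
gripper_force: 6.4
```

step_arm(increments=[{"dp":[0.01,0,0],"yaw":0,"grip":0.6},{"dp":[0,0,0],"yaw":0,"grip":0.6}])

```text
clock: 4.72
position: [0.474, 0.0027, 0.0342]
ee_rot: [-0.003, 0.706, 0.708, -0.003]
contact_force: [-11.4, -1.8, 10.8]
width: 0.0515
gripper_force: 7.5
```

step_arm(increments=[{"dp":[-0.05,0,0],"yaw":0,"grip":0.6},{"dp":[-0.1,0,0],"yaw":0,"grip":0.6},{"dp":[-0.02,0,0.2],"yaw":0,"grip":0.6},{"dp":[0,0,0.25],"yaw":0,"grip":0.3},{"dp":[0,0,0.25],"yaw":0,"grip":0}])

```text
clock: 5.35
position: [0.4458, 0.0026, 0.1761]
ee_rot: [0.001, 0.707, 0.707, 0.001]
contact_force: [0.8, -0.6, 0.2]
width: 0.0151
gripper_force: 0.0
```

Run:
```python
from h import *
s=manip.get_state();print(s["position"],s["contact_force"],s["width"])
w=cams.get_image("wrist");t=cams.get_image("top")
t=cv2.resize(t[160:255,130:255],None,fx=3,fy=3,interpolation=3)
w=cv2.copyMakeBorder(w[40:325,212:],0,0,0,0,0)
cv2.imwrite("pics/w5.png",np.hstack([w,t]))
import pickle;pickle.dump(cams.get_calibration("wrist"),open("w5.pkl","wb"))
```

```text
[0.44581112 0.0026342  0.17609485] [ 0.79367503 -0.59736089  0.1945366 ] 0.015090134843766503
```

View pics/w5.png

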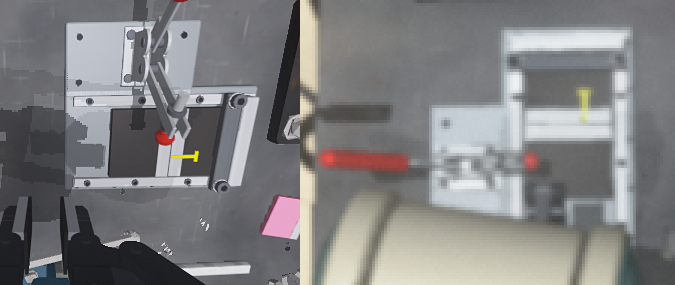

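The bands now butt with no gap between them. The tack point is at crop (172,157), i.e. wrist (384,197), and the handle is still open. Next I'll move over the handle.

Run:
```python
from h import *;import pickle
c=pickle.load(open("w5.pkl","rb"))
for p in[(384,197),(322,217),(369,215)]:print(p,px2w("wrist",*p,.02,c).round(4))
```

```text
(384, 197) [ 0.5816 -0.0129  0.02  ]
(322, 217) [ 0.5192 -0.0349  0.02  ]
(369, 215) [ 0.5685 -0.0328  0.02  ]
```

step_arm(increments=[{"dp":[0,0,0.1],"yaw":0,"grip":0},{"dp":[0.15,0.2,0],"yaw":0,"grip":0},{"dp":[0.15,0.2,0],"yaw":0,"grip":0},{"dp":[0.14,0.2,0],"yaw":0,"grip":0},{"dp":[0,0,-0.12],"yaw":0,"grip":0}])

```text
clock: 6.08
position: [0.5372, 0.1257, 0.1708]
ee_rot: [0.002, 0.706, 0.709, 0.004]
contact_force: [-1.0, -1.2, -1.0]
width: -0.0003
gripper_force: 0.0
```

step_arm(increments=[{"dp":[-0.02,0.02,-0.07],"yaw":0,"grip":0},{"dp":[0,0.02,-0.03],"yaw":0,"grip":0}])

```text
clock: 6.32
position: [0.5276, 0.1306, 0.149]
ee_rot: [-0.001, 0.707, 0.707, -0.001]
contact_force: [-0.5, 0.3, 0.4]
width: -0.0001
gripper_force: 0.0
```

step_arm(increments=[{"dp":[0,0.04,-0.025],"yaw":0,"grip":0},{"dp":[0,0.035,-0.025],"yaw":0,"grip":0}])

```text
clock: 6.58
position: [0.5288, 0.1452, 0.1406]
ee_rot: [0.001, 0.707, 0.707, -0.0]
contact_force: [-0.9, -2.7, 0.5]
width: -0.0002
gripper_force: 1.3
```

step_arm(increments=[{"dp":[0.01,0.037,-0.03],"yaw":0,"grip":0},{"dp":[0.01,0.037,-0.033],"yaw":0,"grip":0},{"dp":[0,0.024,-0.034],"yaw":0,"grip":0},{"dp":[0,0.023,-0.034],"yaw":0,"grip":0}])

```text
clock: 7.08
position: [0.5331, 0.1707, 0.1139]
ee_rot: [-0.0, 0.707, 0.707, 0.001]
contact_force: [-1.1, -1.6, 3.0]
width: -0.0002
gripper_force: 1.3
```

step_arm(increments=[{"dp":[0,0.018,-0.037],"yaw":0,"grip":0},{"dp":[0,0.017,-0.038],"yaw":0,"grip":0},{"dp":[0,0.01,-0.03],"yaw":0,"grip":0},{"dp":[0,0.006,-0.028],"yaw":0,"grip":0}])

```text
clock: 7.58
position: [0.5331, 0.1804, 0.0872]
ee_rot: [0.0, 0.707, 0.707, 0.0]
contact_force: [-0.6, 1.8, 2.2]
width: -0.0002
gripper_force: 1.3
```

step_arm(increments=[{"dp":[0,0.004,-0.02],"yaw":0,"grip":0},{"dp":[0,0,-0.015],"yaw":0,"grip":0},{"dp":[0,0,-0.01],"yaw":0,"grip":0}])

```text
clock: 7.95
position: [0.5333, 0.1812, 0.0802]
ee_rot: [0.0, 0.707, 0.707, 0.001]
contact_force: [-5.2, 1.0, 22.6]
width: -0.0001
gripper_force: 10.7
```

step_arm(increments=[{"dp":[0,0,-0.01],"yaw":0,"grip":0},{"dp":[0,0,0],"yaw":0,"grip":0}])

```text
clock: 8.2
position: [0.5333, 0.1812, 0.0801]
ee_rot: [0.001, 0.707, 0.707, 0.001]
contact_force: [-6.5, 0.4, 23.6]
width: -0.0003
gripper_force: 11.9
```

Handle at its stop (23 N). I'll rise and look again from above the joint's near side.

step_arm(increments=[{"dp":[0,0,0.2],"yaw":0,"grip":0},{"dp":[0,0,0.3],"yaw":0,"grip":0},{"dp":[0,-0.22,0.15],"yaw":0,"grip":0},{"dp":[0,-0.25,0],"yaw":0,"grip":0},{"dp":[0,-0.25,0],"yaw":0,"grip":0}])

```text
clock: 8.82
position: [0.5327, 0.035, 0.2069]
ee_rot: [0.001, 0.706, 0.708, -0.0]
contact_force: [0.5, -0.3, -0.1]
width: -0.0004
gripper_force: 0.0
```

step_arm(increments=[{"dp":[0,-0.25,0],"yaw":0,"grip":0},{"dp":[0,0,0],"yaw":0,"grip":0},{"dp":[0,0,0],"yaw":0,"grip":0}])

```text
clock: 9.2
position: [0.5325, -0.0131, 0.2061]
ee_rot: [-0.0, 0.707, 0.707, -0.0]
contact_force: [0.8, 0.3, -0.7]
width: 0.0002
gripper_force: 0.0
```

Run:
```python
from h import *;import pickle
s=manip.get_state();c=cams.get_calibration("wrist");w=cams.get_image("wrist");pickle.dump(c,open("w6.pkl","wb"))
print(s["position"],s["contact_force"],s["qd"].round(3))
cv2.imwrite("pics/w6.png",w)
for p in[(.570,-.0097,.02),(.5695,.037,.02),(.5695,-.031,.02)]:print(w2px("wrist",p,c).round(1))
m=cv2.inRange(cv2.cvtColor(w,cv2.COLOR_BGR2HSV),(24,120,120),(36,255,255));ys,xs=np.nonzero(m);print(xs.min(),xs.max(),np.median(ys[xs<xs.min()+3]),len(xs))
```

```text
[ 0.53252826 -0.01313234  0.20614506] [ 0.84674811  0.27421989 -0.65202171] [ 0.028 -0.003 -0.002  0.004  0.002 -0.002]
[292.8 174. ]
[294.1 130.3]
[291.6 192.6]
102 318 183.0 636
```

View pics/w6.png

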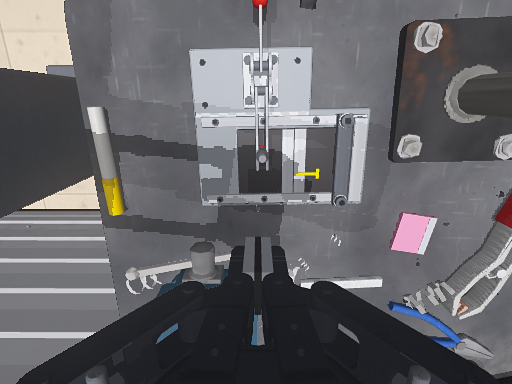

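Picture: the clamp bar is down, its pad at about (262,158), the bands are butted, and the tick meets the joint at about (294,174), which matches the predicted (292.8,174). Tack point is about (0.571, −0.010). I'll turn 90° so the narrow side of the fingers faces the bar, then go down.

step_arm(increments=[{"dp":[0.04,0,0],"yaw":1,"grip":0},{"dp":[0.04,0.015,0],"yaw":1,"grip":0},{"dp":[0.04,0,0],"yaw":1,"grip":0},{"dp":[0.04,0,0],"yaw":1,"grip":0},{"dp":[0.03,0,0],"yaw":1,"grip":0}])

```text
clock: 9.88
position: [0.571, -0.0084, 0.2063]
ee_rot: [-0.0, 0.395, 0.919, 0.0]
contact_force: [-0.4, 0.3, 0.3]
width: -0.0003
gripper_force: 0.0
```

step_arm(increments=[{"dp":[0,0,0],"yaw":1,"grip":0},{"dp":[0,0,0],"yaw":1,"grip":0},{"dp":[0,0,0],"yaw":1,"grip":0},{"dp":[0,0,-0.1],"yaw":1,"grip":0},{"dp":[0,0,-0.1],"yaw":1,"grip":0}])

```text
clock: 10.5
position: [0.5709, -0.0084, 0.1662]
ee_rot: [0.0, 0.031, 1.0, 0.0]
contact_force: [-0.3, -0.3, -1.2]
width: 0.0001
gripper_force: 0.0
```

step_arm(increments=[{"dp":[0,0,-0.15],"yaw":0.47,"grip":0},{"dp":[0,0,0],"yaw":0,"grip":0}])

```text
clock: 10.75
position: [0.5689, -0.0084, 0.1344]
ee_rot: [-0.003, -0.001, 1.0, 0.001]
contact_force: [-0.3, 0.7, 0.2]
width: 0.0003
gripper_force: 0.0
```

Next, down to TCP z ≈ 0.056 (grasp point 30 mm above the plate, tips about 11 mm).

step_arm(increments=[{"dp":[0,-0.007,-0.15],"yaw":0,"grip":0},{"dp":[0,0,-0.12],"yaw":0,"grip":0},{"dp":[0,0,-0.08],"yaw":0,"grip":0},{"dp":[0,0,-0.03],"yaw":0,"grip":0},{"dp":[0,0,0],"yaw":0,"grip":0}])

```text
clock: 11.38
position: [0.5712, -0.0114, 0.0609]
ee_rot: [0.0, -0.0, 1.0, 0.0]
contact_force: [0.0, 0.1, 1.1]
width: 0.0003
gripper_force: 0.0
```

step_arm(increments=[{"dp":[0,0,-0.02],"yaw":0,"grip":0},{"dp":[0,0,0],"yaw":0,"grip":0},{"dp":[0,0,0],"yaw":0,"grip":0},{"dp":[0,0,0],"yaw":0,"grip":0},{"dp":[0,0,0],"yaw":0,"grip":0}])

```text
clock: 12.0
position: [0.5709, -0.0116, 0.0566]
ee_rot: [0.0, -0.0, 1.0, 0.0]
contact_force: [-0.4, 0.0, 0.8]
width: 0.0002
gripper_force: 0.0
```

step_arm(increments=[{"dp":[0,0,0],"yaw":0,"grip":0},{"dp":[0,0,0],"yaw":0,"grip":0},{"dp":[0,0,0],"yaw":0,"grip":0},{"dp":[0,0,0],"yaw":0,"grip":0},{"dp":[0,0,0],"yaw":0,"grip":0}])

```text
clock: 12.62
position: [0.5708, -0.0116, 0.0565]
ee_rot: [-0.0, -0.0, 1.0, 0.0]
contact_force: [-0.0, 0.5, 0.2]
width: 0.0
gripper_force: 0.0
```

step_arm(increments=[{"dp":[0,0,0],"yaw":0,"grip":0},{"dp":[0,0,0],"yaw":0,"grip":0},{"dp":[0,0,0],"yaw":0,"grip":0},{"dp":[0,0,0],"yaw":0,"grip":0},{"dp":[0,0,0],"yaw":0,"grip":0}])

```text
clock: 13.25
position: [0.5708, -0.0115, 0.0565]
ee_rot: [-0.0, -0.0, 1.0, 0.0]
contact_force: [-0.6, -0.3, -0.7]
width: 0.0002
gripper_force: 0.0
```

step_arm(increments=[{"dp":[0,0,0],"yaw":0,"grip":0},{"dp":[0,0,0],"yaw":0,"grip":0},{"dp":[0,0,0],"yaw":0,"grip":0},{"dp":[0,0,0],"yaw":0,"grip":0},{"dp":[0,0,0],"yaw":0,"grip":0}])

```text
clock: 13.88
position: [0.5708, -0.0115, 0.0565]
ee_rot: [-0.0, -0.0, 1.0, 0.0]
contact_force: [0.8, 0.2, 0.4]
width: -0.0001
gripper_force: 0.0
```

step_arm(increments=[{"dp":[0,0,0.1],"yaw":0,"grip":0},{"dp":[0,0,0.25],"yaw":0,"grip":0},{"dp":[0,0,0.3],"yaw":0,"grip":0},{"dp":[-0.1,0,0.3],"yaw":0,"grip":0},{"dp":[-0.2,0,0.05],"yaw":0,"grip":0}])

```text
clock: 14.5
position: [0.5139, -0.012, 0.2605]
ee_rot: [0.005, -0.0, 1.0, -0.001]
contact_force: [-0.6, 0.5, -0.2]
width: -0.0002
gripper_force: 0.0
```

step_arm(increments=[{"dp":[-0.2,0,0],"yaw":0,"grip":0},{"dp":[0,0,0],"yaw":0,"grip":0},{"dp":[0,0,0],"yaw":0,"grip":0}])

```text
clock: 14.88
position: [0.4717, -0.0116, 0.2561]
ee_rot: [0.001, -0.0, 1.0, -0.0]
contact_force: [0.7, -0.2, 0.7]
width: -0.0001
gripper_force: 0.0
```

```bash
python3 -c "
from rig import ticket
print(ticket.sign_off())"
```

```text
the job is handed in; nothing more can be done
None
```

I handed the job in at about 15 s on the robot's clock. The plate is pushed home and the clamp is shut at its stop. The fingertips stayed about 11 mm above the tack point for over 2 s, and the hand then drew back about 0.25 m; sign-off returned no verdict.

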